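Make up two pH-meter calibration kits

ROBOT

A 6-joint arm with a two-finger parallel gripper is mounted at the origin on the work surface. World frame = base frame: x ahead of the robot, y to its left, z up, the work surface at z = 0. Lengths are in m, angles in rad, forces in N, time in s.
With the tool pointing down it reaches from about 0.35 to 1 m from the base axis. Payload 7.1 kg.
Tool frame: the origin (TCP) lies between the finger pads; the fingertips stand 22 mm ahead of it and the grasp point (between the pads) lies 3 mm ahead of it; z points along the fingers, y is the line along which they close (so a half turn about z gives the same grasp; the last joint's range is limited). The gripper opens to 85 mm and grips with 20 to 120 N. Pads are 22 mm wide; open, the fingers measure 114 mm over their backs; the gripper's body (76 mm by 85 mm) begins 54 mm behind the grasp point. The pads swing forward as they close: fully open they stand 13 mm farther back than shut.
Start: joints at [1.267, 0.423, 1.63, -0, 1.089, -0.019], TCP at [0.176, 0.6, 0.228] pointing down, gripper open.
Joint ranges: [-3, 3], [-0.9, 2.11], [0.09, 2.58], [-1.31, 4.45], [0.11, 2.69], [-2.54, 2.54]. Speed limits (rad/s): [2.39, 2.39, 3.01, 3.14, 3.14, 3.14].

INTERFACE

Orientations are given as a rotation vector (axis times angle).
In Python, from rig import manip gives the robot as it stands. The module is installed in compiled form; this text tells all that it offers. Calls block until the motion is done:
- manip.move_to(position, orientation): joint-space move of the TCP to a pose.
- manip.servo_line(position, orientation=None, rate=0.15): straight line of the TCP; orientation=None keeps the orientation; rate is the mean speed in m/s.
- manip.set_joints(angles): joint-space move.
- manip.command_gripper(opening, f_grip=None): finger opening in m; f_grip is the grip in N (None keeps the last); returns when the fingers have stopped.
- manip.hold(seconds).
- manip.solve_ik(position, orientation): joint angles nearest the present ones, or None.
- manip.camera(name): name is "side" or "top" or "wrist"; returns a dict with "image" (400x640x3 uint8, red, green, blue), "fx", "fy", "cx", "cy" (pixels), "cam_to_world" (4x4, takes a point from camera to world coordinates); the wrist camera has in their place "mount" (4x4, takes a point from camera to tool coordinates, whose origin is the TCP and whose axes are the flange's). Camera axes: x right, y down, z forward; pixel columns grow to the right and rows downward; lengths in m; the calibration is good to about 2 mm. The wrist camera is an equidistant fisheye: a pixel r from the principal point sees the ray r / f radians off the axis. A picture is of the moment at which its call begins: read the wrist's pose just before it. There is no depth.
A pose or a line that the arm cannot do raises manip.IKError and nothing moves.
- manip.sign_off(): hands the job in; it is judged then, once.
Readings, each from a call of its own:
- manip.get_time(): time.
- manip.get_joint_positions(): joint angles.
- manip.get_joint_vel(): joint speeds.
- manip.get_tau(): joint torques, N m.
- manip.get_position(): TCP position.
- manip.get_ee_rot(): TCP orientation.
- manip.get_contact_force(): force on the tool from outside, world axes, zero at the start.
- manip.get_torque(): the same for the moment, N m.
- manip.get_width(): finger opening in m.
- manip.get_grip_force(): force on a finger pad.
Only numpy, scipy, OpenCV 4.12 (cv2) and the standard library are available. Lean on these libraries where they do the work, as an engineer would, in place of code of your own. Each camera call takes 0.05 s, during which the arm holds its last target. There are 200 camera calls.

TASK

Make up the two calibration kits in the three-cell trays. The orange tray gets the test-strip box in its middle cell and the red-capped and green-capped bottles in its two end cells; the white tray gets the yellow-capped and blue-capped bottles in its two end cells, its middle cell left empty. Set each thing down gently, without dropping it, so that it stands upright on the floor of its cell, and leave the amber bottle with the white cap, the beaker and the flask where they are.

Things in the scene. Friction and masses are not known exactly. Their poses are not given: they have to be found in the camera images.
- red_bottle: stock bottle with red screw cap and a red band round its white body, round, 40 mm diameter, 75 mm tall, about 90 g; stands upright; origin at the centre of its underside, z up
- green_bottle: stock bottle with green screw cap and a green band round its white body, round, 40 mm diameter, 75 mm tall, about 90 g; stands upright; origin at the centre of its underside, z up
- yellow_bottle: stock bottle with yellow screw cap and a yellow band round its white body, round, 40 mm diameter, 75 mm tall, about 90 g; stands upright; origin at the centre of its underside, z up
- blue_bottle: stock bottle with blue screw cap and a blue band round its white body, round, 40 mm diameter, 75 mm tall, about 90 g; stands upright; origin at the centre of its underside, z up
- strip_box: test-strip box, white with a purple top, stands upright; 46 mm (its x) by 26 mm (its y) by 72 mm tall, about 60 g; origin at the centre of its underside, z up
- orange_tray: orange kit tray, fixed to the bench, open on top: 208 mm long (its x) by 72 mm wide (its y), three square cells in a row along its x, each 64 mm wide inside, centred at x = -68, 0 and +68 mm, y = 0; walls 4 mm thick, rim 22 mm above the bench, cell floor 4 mm above the bench; origin at the centre of its underside
- white_tray: white kit tray, fixed to the bench, open on top: 208 mm long (its x) by 72 mm wide (its y), three square cells in a row along its x, each 64 mm wide inside, centred at x = -68, 0 and +68 mm, y = 0; walls 4 mm thick, rim 22 mm above the bench, cell floor 4 mm above the bench; origin at the centre of its underside
- amber_bottle: bystander: bottle like the others (40 mm diameter, 75 mm tall) but with an amber-brown body, white cap and white band; origin at the centre of its underside
- beaker: bystander: small clear glass beaker, 54 mm diameter, 66 mm tall, empty; origin at the centre of its underside
- flask: bystander: conical glass flask, 68 mm diameter at the foot, 102 mm tall; origin at the centre of its underside
There are look-alikes about, which are no part of the job. What is shaped like the yellow_bottle but black is not meant.

How it is judged:
By the outcome, as a careful person would: the job done as asked, in the order asked, and still so for the second after the job is handed in, with the robot touching nothing.
It also fails if it takes over 115 s, if anything falls off the work surface, if the arm or the gripper's body presses on something with over 40 N, if the wrist force passes 120 N, or if a joint passes its speed limit or range.

## Working session

There is one attempt and no reset: what is moved stays moved. The work goes in short steps, each a Python script; the robot and the scene stay as the last script left them, time stands still between calls to the robot, and variables do not carry over. Pictures are saved under pics/ and viewed, at most 14 in all, crops included, and the job is handed in when it is done.

```bash
mkdir -p pics; ls; python3 - <<'E'
from rig import manip
import cv2,numpy as np
for n in ["top","side","wrist"]:
    c=manip.camera(n); cv2.imwrite(f"pics/{n}0.png",c["image"][:,:,::-1])
    print(n,[round(c[k],2) for k in("fx","fy","cx","cy")]); print(np.round(c.get("cam_to_world",c.get("mount")),4).tolist())
    np.save(f"{n}0.npy",c)if 0 else None
print(manip.get_time(),manip.get_ee_rot(),manip.get_position())
E
```

```text
pics
top [426.55, 426.55, 316.0, 197.5]
[[-0.031, -0.9929, 0.1151, 0.4843], [-0.9993, 0.0285, -0.0236, 0.016], [0.0201, -0.1158, -0.9931, 1.0182], [0.0, 0.0, 0.0, 1.0]]
side [390.13, 390.13, 319.65, 199.16]
[[-0.9061, -0.2883, 0.3095, 0.2989], [-0.4228, 0.6383, -0.6432, 0.6891], [-0.0122, -0.7137, -0.7003, 0.7764], [0.0, 0.0, 0.0, 1.0]]
wrist [309.71, 309.71, 321.26, 198.95]
[[-0.0007, -0.9529, -0.3032, 0.0763], [1.0, -0.0009, 0.0005, 0.0001], [-0.0008, -0.3032, 0.9529, -0.1459], [0.0, 0.0, 0.0, 1.0]]
0.15 [-4.45812094e-01 -3.10960508e+00  1.82595151e-03] [0.17544945 0.59943409 0.22750504]
```

View pics/top0.png

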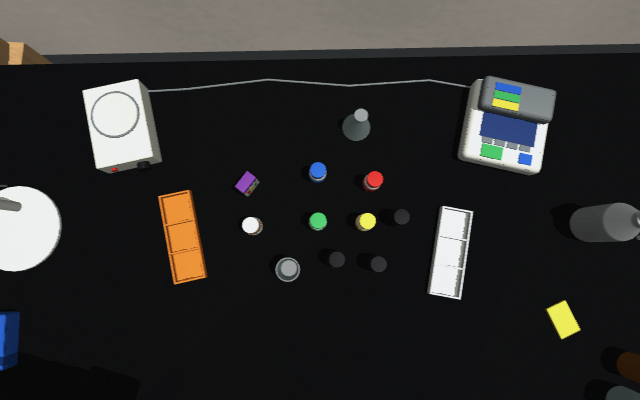

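View pics/side0.png

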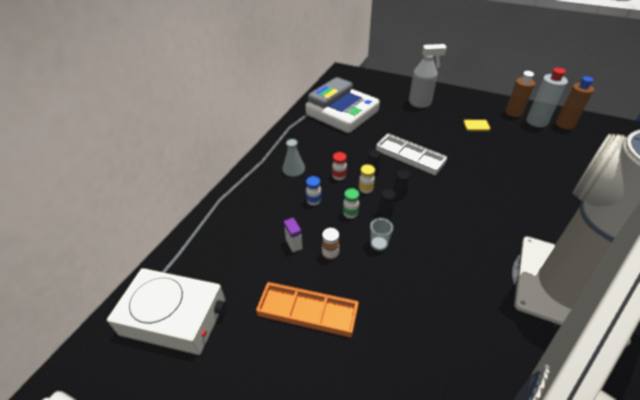

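Top view: box (247,184), blue (318,172), red (375,180), green (318,221), yellow (367,221), amber bottle with white cap (252,225). Three black look-alikes stand at (402,216), (337,259) and (379,264); they are not meant. Orange tray at (182,237), white tray at (451,252). The side view agrees. Next I triangulate by colour masks.

```bash
cat > vis.py <<'E'
import cv2,numpy as np
from rig import manip
HSV={'red':[(0,140,60),(6,255,255)],'green':[(45,100,50),(85,255,255)],'yellow':[(23,120,90),(35,255,255)],
 'blue':[(100,120,60),(125,255,255)],'purple':[(130,80,60),(160,255,255)],'orange':[(8,140,60),(20,255,255)],'white':[(0,0,110),(180,60,255)]}
def cams(): return {n:manip.camera(n) for n in("top","side")}
def ray(c,p):
    p=np.asarray(p,float); T=c["cam_to_world"]
    d=T[:3,:3]@[(p[0]-c["cx"])/c["fx"],(p[1]-c["cy"])/c["fy"],1]
    return T[:3,3],d/np.linalg.norm(d)
def plane(c,p,z):
    o,d=ray(c,p); return o+d*(z-o[2])/d[2]
def tri(ca,pa,cb,pb):
    (o1,d1),(o2,d2)=ray(ca,pa),ray(cb,pb)
    s=np.linalg.lstsq(np.c_[d1,-d2],o2-o1,rcond=None)[0]
    a,b=o1+s[0]*d1,o2+s[1]*d2
    return (a+b)/2,np.linalg.norm(a-b)
def blobs(img,col,roi,amin=15):
    m=cv2.inRange(cv2.cvtColor(img,cv2.COLOR_RGB2HSV),*map(np.array,HSV[col]))
    if col=='red': m|=cv2.inRange(cv2.cvtColor(img,cv2.COLOR_RGB2HSV),(172,140,60),(180,255,255))
    k=np.zeros_like(m); x0,y0,x1,y1=roi; k[y0:y1,x0:x1]=m[y0:y1,x0:x1]
    n,l,s,cc=cv2.connectedComponentsWithStats(k)
    i=[j for j in np.argsort(-s[1:,4])+1 if s[j,4]>=amin]
    return [(cc[j],s[j],(l==j).astype(np.uint8)) for j in i]
ROI={'top':(140,100,480,305),'side':(250,130,450,340)}
E
python3 - <<'E'
from vis import *
import pickle
C=cams(); pickle.dump(C,open('c0.pkl','wb'))
for col in['red','green','yellow','blue','purple']:
    t,s=[blobs(C[n]['image'],col,ROI[n]) for n in('top','side')]
    print(col,'top',[(b[0].round(1).tolist(),b[1][4]) for b in t],'side',[(b[0].round(1).tolist(),b[1][4]) for b in s])
    s0=[b for b in s[:2]]; s0=min(s0,key=lambda b:b[0][1])
    P,e=tri(C['top'],t[0][0],C['side'],s0[0]); print('   ',P.round(4),round(e,4))
for n,col,rt,rs in[('orange','orange',(140,180,215,295),(250,275,370,340)),('white','white',(420,195,480,305),(370,130,450,175))]:
    q=[]
    for cam,r in(('top',rt),('side',rs)):
        b=blobs(C[cam]['image'],col,r)
        m=cv2.morphologyEx((sum(x[2] for x in b)>0).astype(np.uint8),cv2.MORPH_CLOSE,np.ones((5,5)))
        h=cv2.convexHull(cv2.findNonZero(m)); 
        for eps in np.arange(.005,.1,.0025):
            a=cv2.approxPolyDP(h,eps*cv2.arcLength(h,True),True)
            if len(a)<=4: break
        q.append(a[:,0]); print(n,cam,a[:,0].tolist(), [x[1][4] for x in b][:6])
E
```

```text
red top [([374.7, 178.6], np.int32(221)), ([367.9, 188.5], np.int32(15))] side [([339.2, 156.5], np.int32(145)), ([338.4, 173.3], np.int32(55))]
    [ 0.6327 -0.1397  0.0734] 0.0002
green top [([317.8, 219.9], np.int32(225))] side [([351.5, 193.5], np.int32(181)), ([350.3, 211.3], np.int32(64))]
    [ 0.5431 -0.009   0.0741] 0.0011
yellow top [([367.2, 220.6], np.int32(222))] side [([367.3, 169.6], np.int32(155)), ([365.4, 186.6], np.int32(62))]
    [ 0.5389 -0.1187  0.0724] 0.0003
blue top [([317.6, 169.6], np.int32(221)), ([317.8, 180.4], np.int32(23))] side [([312.6, 181.0], np.int32(170)), ([313.1, 198.5], np.int32(65))]
    [ 0.6566 -0.0119  0.0739] 0.0003
purple top [([245.1, 181.7], np.int32(262))] side [([292.2, 226.1], np.int32(238))]
    [0.6337 0.1511 0.0688] 0.0016
orange top [[207, 276], [173, 283], [158, 196], [191, 191]] [np.int32(3131)]
orange side [[358, 301], [349, 337], [256, 312], [268, 281]] [np.int32(3659)]
white top [[472, 211], [460, 299], [429, 293], [442, 206]] [np.int32(2663)]
white side [[446, 159], [434, 173], [377, 143], [390, 134]] [np.int32(1317)]
```

```bash
sleep 1; python3 - <<'E'
import pickle,cv2,numpy as np
C=pickle.load(open('c0.pkl','rb'))
def crop(n,x0,y0,x1,y1,k): return cv2.resize(C[n]['image'][y0:y1,x0:x1,::-1],None,fx=k,fy=k,interpolation=cv2.INTER_CUBIC)
a=np.zeros((600,800,3),np.uint8)
for im,(x,y) in[(crop('top',150,180,215,295,4),(0,0)),(crop('top',420,195,480,305,4),(265,0)),(crop('side',250,275,365,340,3),(0,462)[0:2] and (510,0)),(crop('side',370,130,450,178,3),(510,200)),(crop('top',225,160,265,240,3),(510,350))]:
    h,w=im.shape[:2]; h=min(h,600-y);w=min(w,800-x); a[y:y+h,x:x+w]=im[:h,:w]
cv2.imwrite('pics/crop1.png',a)
E
```

```text
(no output)
```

View pics/crop1.png

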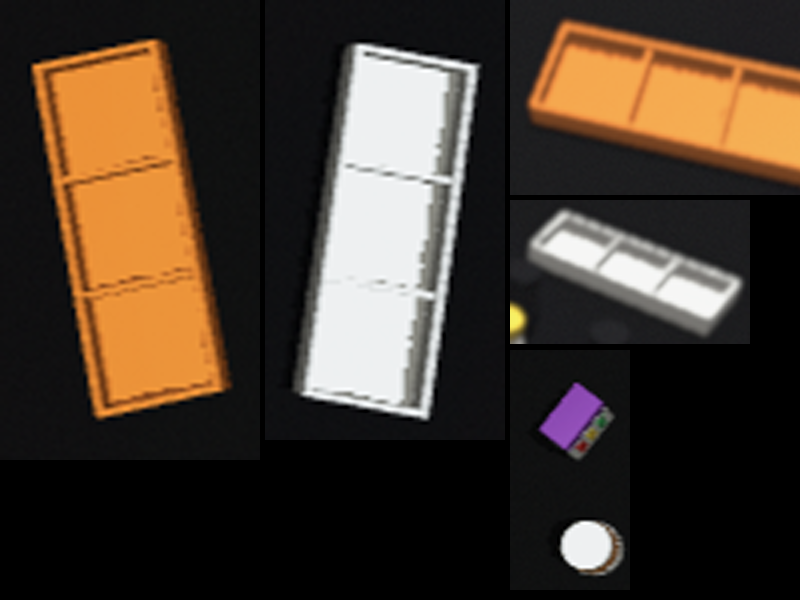

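Crop: both trays are empty and their rims are clear. The purple box top's long side runs diagonally. Cap heights of 72–74 mm are right for 75 mm bottles. Now the tray corners, triangulated from two views, and the box orientation.

```bash
python3 - <<'E'
from vis import *
import pickle
C=pickle.load(open('c0.pkl','rb')); t,s=C['top'],C['side']
K={'orange':[((190,190),(269.3,282.3)),((158.2,196.2),(257.3,310.7)),((174.2,284.2),(350,331)),((205.5,278),(358,301))],
'white':[((473.2,211.5),(388.3,134)),((442.5,206),(376.7,144.3)),((430,292.5),(435.3,170.7)),((460.7,299.2),(446.7,156))]}
for n,k in K.items():
    for a,b in k: P,e=tri(t,a,s,b); print(n,'tri',P.round(4),round(e,4))
    p=np.array([plane(t,a,.022)[:2] for a,_ in k]); print(p.round(4).tolist())
    d=np.linalg.norm(p-np.roll(p,-1,0),axis=1); print('sides',d.round(3))
    c=p.mean(0); u=(p[0]+p[1]-p[2]-p[3]); print('c',c.round(4),'ang',np.arctan2(u[1],u[0]).round(3))
for cam in('top','side'):
    b=blobs(C[cam]['image'],'purple',ROI[cam])[0]
    w=np.array([plane(C[cam],x,.072)[:2] for x in cv2.findContours(b[2],0,1)[0][0][:,0]],np.float32)
    r=cv2.minAreaRect(w*1000); print(cam,r,b[0]); bp=cv2.boxPoints(r)
    i=0 if np.linalg.norm(bp[0]-bp[1])>np.linalg.norm(bp[1]-bp[2]) else 1
    v=bp[i+1]-bp[i]; print('long-axis ang',np.arctan2(v[1],v[0])%np.pi)
for n,p,z in[('amber',(251,225.5),.075),('beaker',(288,268),.066),('flask',(360,116),.1),('flaskfoot',(356,127),.0),('k1',(402,216),.075),('k2',(337,259),.075),('k3',(379,264),.075)]: print(n,plane(t,p,z).round(3))
E
```

```text
orange tri [0.6249 0.287  0.02  ] 0.0028
orange tri [0.6119 0.3604 0.021 ] 0.0033
orange tri [0.411  0.3216 0.0246] 0.0018
orange tri [0.4218 0.2504 0.0248] 0.0001
[[0.6259, 0.2869], [0.6134, 0.3607], [0.4099, 0.3221], [0.4216, 0.2511]]
sides [0.075 0.207 0.072 0.207]
c [0.5177 0.3052] ang 0.181
white tri [ 0.5557 -0.3778  0.0215] 0.0004
white tri [ 0.5709 -0.3048  0.024 ] 0.0001
white tri [ 0.3712 -0.2659  0.0128] 0.0006
white tri [ 0.3548 -0.332   0.0265] 0.0006
[[0.5559, -0.3775], [0.571, -0.3055], [0.3719, -0.2634], [0.3545, -0.3335]]
sides [0.074 0.203 0.072 0.206]
c [ 0.4633 -0.32  ] ang -0.212
top ((633.8778076171875, 150.8974609375), (29.27809715270996, 46.32548141479492), 49.78532028198242) [245.14885496 181.73282443]
long-axis ang 2.439715
side ((631.3712158203125, 152.9043426513672), (32.57178497314453, 59.96334457397461), 53.06962585449219) [292.18067227 226.10084034]
long-axis ang 2.4970355
amber [0.536 0.139 0.075]
beaker [0.44  0.06  0.066]
flask [ 0.77  -0.109  0.1  ]
flaskfoot [ 0.774 -0.112  0.   ]
k1 [ 0.547 -0.196  0.075]
k2 [ 0.457 -0.048  0.075]
k3 [ 0.443 -0.14   0.075]
```

Checks pass: tray sides are about 207×73 mm with the rim at about 22 mm, and the box top is 46×29 mm at about 70 mm. I'll write the pick-and-place helper, check IK for every pose, and start with the box.

```bash
cat > pp.py <<'E'
import numpy as np
from scipy.spatial.transform import Rotation as R
from rig import manip
TR={'o':((.5177,.3052),.181),'w':((.4633,-.320),-.212)}
OBJ={'box':((.634,.151),.869,('o',0)),'red':((.6327,-.1397),1.6,('o',.068)),'green':((.5431,-.009),1.6,('o',-.068)),
 'yellow':((.5389,-.1187),.9,('w',.068)),'blue':((.6566,-.0119),1.4,('w',-.068))}
ZG,ZH=.050,.20
def rot(f): 
    y=np.array([np.cos(f),np.sin(f),0]); z=np.array([0,0,-1.]); return R.from_matrix(np.c_[np.cross(y,z),y,z]).as_rotvec()
def best(xy,f,z=ZH):
    q0=manip.get_joint_positions(); c=[]
    for k in(-1,0,1):
        try: q=manip.solve_ik([*xy,z],rot(f+k*np.pi))
        except manip.IKError: q=None
        if q is not None: c.append((np.abs(np.array(q)-q0).max(),f+k*np.pi,q))
    return min(c,key=lambda a:a[0])
def cell(t,s): (c,a)=TR[t]; return np.array(c)+s*np.array([np.cos(a),np.sin(a)]),a+np.pi/2
def pick(n,open_=.07,force=30):
    xy,f,_=OBJ[n]; manip.command_gripper(open_); _,f,q=best(xy,f); o=rot(f)
    manip.set_joints(q); manip.servo_line([*xy,ZG],o,rate=.12)
    manip.command_gripper(.0,force); w=manip.get_width()
    print(n,'width',round(w,4),'grip',round(manip.get_grip_force(),1),'tcp',np.round(manip.get_position(),4),'F',np.round(manip.get_contact_force(),1))
    manip.servo_line([*xy,ZH],rate=.15); return w
def place(n):
    xy,f=cell(*OBJ[n][2]); _,f,q=best(xy,f); o=rot(f)
    manip.set_joints(q); print('held',round(manip.get_width(),4),'t',manip.get_time())
    manip.servo_line([*xy,ZG+.012],o,rate=.12); manip.hold(.2); f0=manip.get_contact_force()[2]
    for z in np.arange(ZG+.010,ZG+.0015,-.001):
        manip.servo_line([*xy,z],o,rate=.02); df=manip.get_contact_force()[2]-f0
        if df>2: break
    w=manip.get_width(); print('down z',np.round(manip.get_position(),4),'dF',round(df,2))
    manip.command_gripper(min(w+.03,.085)); manip.servo_line([*xy,ZH],rate=.15); print('t',manip.get_time())
E
python3 - <<'E'
from pp import *
for n,(xy,f,c) in OBJ.items():
    p,a=cell(*c)
    for P,A in((xy,f),(p,a)):
        for z in(ZG,ZH): b=best(P,A,z); print(n,np.round(P,3),z,np.round(b[1],2),np.round(b[2],2))
pick('box',.06)
E
```

```text
box [0.634 0.151] 0.05 0.87 [ 0.22  0.69  1.65 -0.    0.8  -0.65]
box [0.634 0.151] 0.2 0.87 [ 0.22  0.49  1.59 -0.    1.06 -0.65]
box [0.518 0.305] 0.05 1.75 [ 0.51  0.63  1.77 -0.    0.73 -1.24]
box [0.518 0.305] 0.2 1.75 [ 0.51  0.42  1.71  0.    1.01 -1.24]
red [ 0.633 -0.14 ] 0.05 -1.54 [-0.24  0.68  1.66 -0.    0.8   1.31]
red [ 0.633 -0.14 ] 0.2 -1.54 [-0.24  0.49  1.6  -0.    1.06  1.31]
red [0.585 0.317] 0.05 1.75 [ 0.48  0.7   1.62 -0.    0.82 -1.27]
red [0.585 0.317] 0.2 1.75 [ 0.48  0.51  1.56  0.    1.07 -1.27]
green [ 0.543 -0.009] 0.05 -1.54 [-0.04  0.58  1.9  -0.    0.66  1.5 ]
green [ 0.543 -0.009] 0.2 -1.54 [-0.04  0.34  1.83 -0.    0.97  1.5 ]
green [0.451 0.293] 0.05 1.75 [ 0.55  0.57  1.92 -0.    0.65 -1.2 ]
green [0.451 0.293] 0.2 1.75 [ 0.55  0.33  1.85  0.    0.96 -1.2 ]
yellow [ 0.539 -0.119] 0.05 0.9 [-0.24  0.58  1.89 -0.    0.67 -1.14]
yellow [ 0.539 -0.119] 0.2 0.9 [-0.24  0.35  1.82 -0.    0.97 -1.14]
yellow [ 0.53  -0.334] 0.05 -1.78 [-0.58  0.66  1.71 -0.    0.77  1.2 ]
yellow [ 0.53  -0.334] 0.2 -1.78 [-0.58  0.46  1.65 -0.    1.04  1.2 ]
blue [ 0.657 -0.012] 0.05 1.4 [-0.04  0.69  1.64 -0.    0.81 -1.44]
blue [ 0.657 -0.012] 0.2 1.4 [-0.04  0.5   1.58 -0.    1.07 -1.44]
blue [ 0.397 -0.306] 0.05 -1.78 [-0.68  0.54  2.   -0.    0.61  1.1 ]
blue [ 0.397 -0.306] 0.2 -1.78 [-0.68  0.28  1.92 -0.    0.94  1.1 ]
box width 0.0253 grip 31.5 tcp [0.6343 0.1512 0.0506] F [-0.9  0.9  5.2]
```

```bash
python3 - <<'E'
import pickle,cv2
C=pickle.load(open('c0.pkl','rb'))
cv2.imwrite('pics/crop2.png',cv2.resize(C['side']['image'][140:260,280:420,::-1],None,fx=5,fy=5,interpolation=cv2.INTER_CUBIC))
E
```

```text
(no output)
```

View pics/crop2.png

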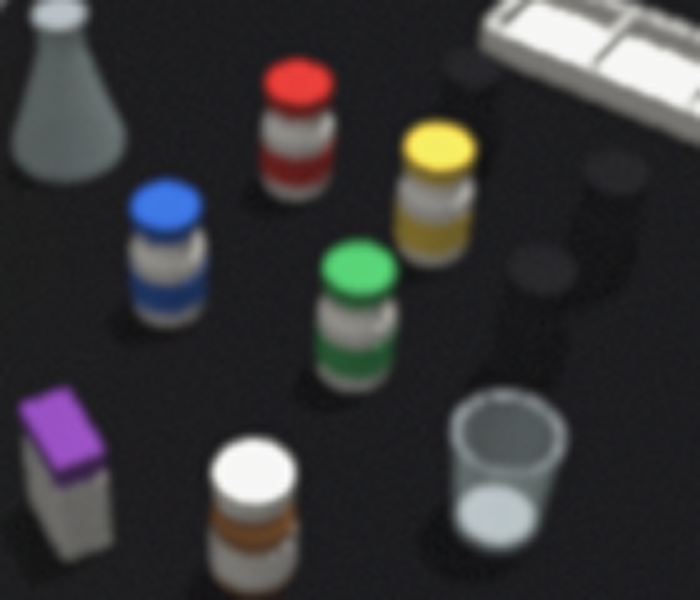

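Side crop: candidates for the yellow bottle are the yellow cap and band on a white body at side (367,170), and all-black ones at about (374,154), (403,174) and (388,193). The yellow one fits the description; the black ones don't. The box is held at 25.3 mm, which is right for 26. Placing it now, then red.

```bash
python3 - <<'E'
from pp import *
import cv2
place('box')
cv2.imwrite('pics/w1.png',manip.camera('wrist')['image'][:,:,::-1])
if .034<pick('red')<.043: place('red')
E
```

```text
held 0.0249 t 6.6583
down z [0.5179 0.3053 0.0546] dF 4.84
t 11.4333
red width 0.0358 grip 29.7 tcp [ 0.6333 -0.1399  0.0507] F [-0.4 -0.6  4. ]
held 0.0359 t 18.1
down z [0.5851 0.3175 0.0547] dF 7.2
t 22.875
```

View pics/w1.png

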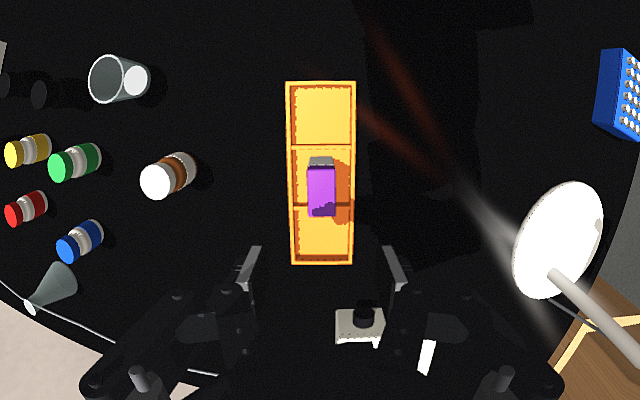

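The wrist view shows the box upright in the middle cell at (321,190). Red touched down exactly 4 mm above its pick height, as expected. Continuing with green.

```bash
python3 - <<'E'
from pp import *
import cv2
if .034<pick('green')<.043: place('green')
cv2.imwrite('pics/w2.png',manip.camera('wrist')['image'][:,:,::-1])
cv2.imwrite('pics/t2.png',manip.camera('top')['image'][:,:,::-1])
E
```

```text
green width 0.0359 grip 29.5 tcp [ 0.5437 -0.0091  0.0506] F [-0.5 -0.2  6.1]
held 0.0357 t 28.5
down z [0.4513 0.2931 0.0546] dF 6.81
t 33.275
```

View pics/w2.png

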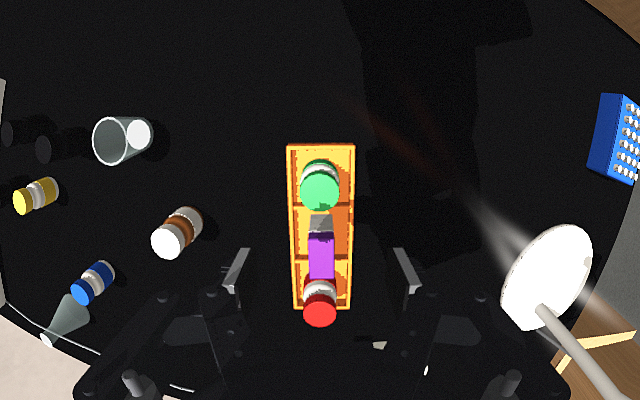

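The wrist view shows green (320,185), box (321,255) and red (320,303) standing in the orange tray, and yellow and blue unmoved. Now the white kit.

```bash
python3 - <<'E'
from pp import *
import cv2
ok=True
for n in('yellow','blue'):
    if ok and .034<pick(n)<.043: place(n)
    else: ok=False; print('stop',n)
cv2.imwrite('pics/w3.png',manip.camera('wrist')['image'][:,:,::-1])
manip.set_joints([0,-.2,1.6,0,1.7,0])if 0 else None
for n in('top','side'): cv2.imwrite(f'pics/{n}3.png',manip.camera(n)['image'][:,:,::-1])
E
```

```text
yellow width 0.0357 grip 29.7 tcp [ 0.5393 -0.1189  0.0506] F [-0.3 -0.6  5.3]
held 0.0356 t 38.9667
down z [ 0.5302 -0.3345  0.0547] dF 5.68
t 43.7417
blue width 0.0358 grip 29.7 tcp [ 0.6571 -0.012   0.0507] F [-0.1 -0.9  4.2]
held 0.0356 t 49.6833
down z [ 0.3973 -0.306   0.0546] dF 7.69
t 54.4583
```

View pics/w3.png

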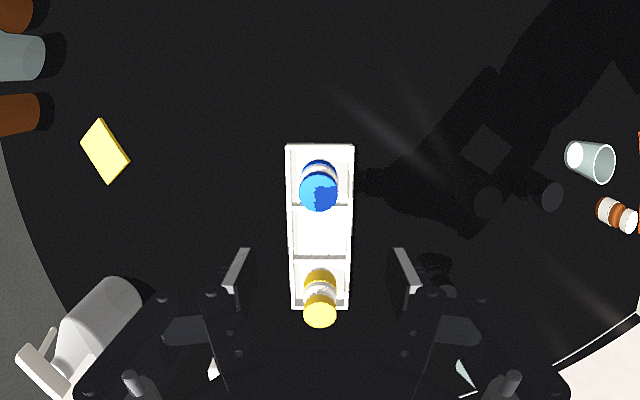

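View pics/side3.png

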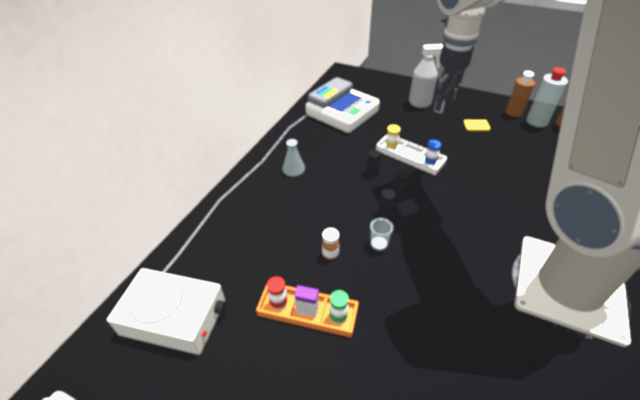

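The wrist view shows blue (319,185) and yellow (320,300) in the end cells with the middle cell empty. The side view shows the orange kit complete and upright at (277,290), (306,300) and (339,305). The amber bottle (331,243), beaker (381,235) and flask (292,158) have not moved. Handing in.

```bash
python3 -c "
from rig import manip
manip.hold(.3); print(manip.sign_off())"
```

```text
the job is handed in; nothing more can be done
None
```

Both kits are made up and handed in at about 55 s on the robot's clock: box, red and green in the orange tray, yellow and blue in the white one with its middle cell empty, and the amber bottle, beaker and flask left where they were.

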